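# Load two frames into the sprung assembly cradle, pressing each one flat

### The arm

A 6-joint arm with a two-finger parallel gripper is mounted at the origin on the work surface. World frame = base frame: x ahead of the robot, y to its left, z up, the work surface at z = 0. Lengths are in m, angles in degrees, forces in N, time in s.
With the tool pointing down it reaches from about 0.25 to 0.725 m from the base axis. Payload 9.7 kg.
Tool frame: the origin (TCP) lies at the very end of the fingers, on their centre line; the grasp point (between the pads) lies 19 mm behind it (bot.grip_point_offset is the distance from the TCP to the grasp point, in m); y points along the fingers, x is the direction in which the jaws open and shut, and the axes are right-handed (so a half turn about y gives the same grasp; the last joint's range is limited). The gripper opens to 85 mm and grips with 20 to 120 N. Pads are 22 mm wide; open, the fingers measure 114 mm over their backs; the gripper's body (76 mm by 85 mm) begins 54 mm behind the grasp point. The pads swing forward as they close: fully open they stand 13 mm farther back than shut.
Start: joints at [70.015, 4.979, 10.078, 95.1, 0, 90], TCP at [0.188, 0.517, 0.231] pointing down, gripper open.
Joint ranges: [-179.16, 179.16], [-48.56, 103.87], [-65.8, 70.77], [-126.05, 130.52], [-82.76, 87.17], [-180, 180]. Speed limits (degrees/s): [127.2, 127.2, 147.25, 180, 180, 180].

### API

Orientations are given as [roll, pitch, yaw] about the fixed x, y, z axes, in that order (R = Rz(yaw) Ry(pitch) Rx(roll)).
In Python, from workcell import bot gives the robot as it stands.
- The arm moves only by the shell command python3 -m inch 'ROWS' [FORCE]. ROWS is JSON, a list of rows, each a list of 3 entries, a list of its own where there are three numbers: the shift along the tool's x, y, z in mm, then the turn, a rotation vector about the tool's x, y, z in rad, then the finger opening in mm, from 0 to 85.4. In form: [[[x, y, z], [ax, ay, az], grip], ...]. A call has 1 to 20 rows; each row is the pose to reach, as a shift and turn from the pose measured when the call began, along the tool's axes at that moment; what a row does not reach only later rows make up. A row lasts 1/10 s, in which the tool goes at most 50 mm and 8.59 degrees, less where a joint would pass 70% of its speed; a pose out of reach is approached as far as the arm can. A call with a gripper value outside its range is refused whole. The fingers move at their own pace and stop on an object; FORCE is the grip in N (left out, the last holds). Time passes only in rows, so rows that repeat a pose let the fingers close. It gives the time, the measured TCP pose, the force and the opening at its end, in the units of the state.
- bot.get_obs(): the state, without advancing time (a new reading comes with each control period).
- bot.camera(name): name is "scene" or "side" or "wrist"; returns a dict with "frame" (400x640x3 uint8, red, green, blue), "mtx" (3x3 intrinsics, pixels), "origin" and "orientation" of the camera in the world. Camera axes: x right, y down, z forward; pixel columns grow to the right and rows downward; lengths in m; the calibration is good to about 2 mm. The wrist camera is an equidistant fisheye: a pixel r from the principal point sees the ray r / f radians off the axis. A picture is of the moment at which its call begins. There is no depth.
- bot.job_done(): hands the job in, once; it reports no verdict.
Trained networks look in a picture, given as the dict that the camera call returned (one of the last four; its "shot" number tells which), for a name from the list of things; names that differ only in an ending like _2 or _b are one class to them, and where a whole thing is asked for, a point or a joint stands for the part that bears it (a point fixed in the world has none). Each returns a list of dicts, best first, with "confidence" (0 to 1); they miss things now and then, are a little off and sometimes report something else, mostly with a low value. They report only what shows in the picture. A call takes as long as a camera call.
- bot.search_frame(picture, name): "box" ([left, top, right, bottom] in pixels, round what is visible of it).
- bot.cut_out(picture, name): "region" (400x640 bool, what is visible of it) and "box" ([left, top, right, bottom] in pixels, round what is visible of it).
The state is a dict: "time": time; "q": joint angles; "qd": joint speeds; "joint_efforts": joint torques, N m; "ee_pos": TCP position; "tcp_rot": TCP orientation; "wrist_force": force on the tool from outside, world axes, zero at the start; "torque": the same for the moment, N m; "opening": finger opening in m.
Only numpy, scipy, OpenCV 4.12 (cv2) and the standard library are available. Lean on these libraries where they do the work, as an engineer would, in place of code of your own. Each camera call takes 0.05 s, during which the arm holds its last target. There are 200 camera calls.

### The job

Load the assembly cradle with the two wooden frames, the pale one at the bottom and the dark one on top. Lay each frame between the corner guides so that it rests on the two sprung orange rollers and let go of it, then press it firmly down on its middle bar, past the rollers, until you feel it lie flat and solid on what is beneath; only then bring the next. Leave both flat in the cradle and do not disturb the other things on the bench.

Things in the scene. Friction and masses are not known exactly. Their poses are not given: they have to be found in the camera images.
- cradle_seat (a point): Centre of the upper face of the fixed cradle's plywood base (270 x 160 mm). x: the cradle's long way, z up. Corner guides make a pocket 164 (x) by 106 mm (y), straight to 70 mm above here, flared outwards to 89 mm. A frame laid in rests on the rollers, its underside 62 mm above here; pressed home, 0 mm (first) or 24 mm (second). A frame may go in either end first.
- cradle: The assembly cradle: origin under the centre of its base (18 mm thick), axes as cradle_seat. Four aluminium guides at the corners only: the middle 90 mm of each long side is open. Blue roller housings stand outside the two ends (x 99 to 121 mm either way, up to 69 mm above the base).
- roller_far (a joint): Slide of the orange sprung roller at the +x end: 0 m sprung fully in, grows as it is pushed out (max 0.008). Roller 16 mm diameter, 42 mm long along y, centre 55.5 mm above cradle_seat; at 0 it juts 4 mm over the frame's end. 6 to 10 N pushing down at a frame's middle moves both rollers aside; the frame then drops, and they spring back above it.
- roller_near (a joint): The same for the roller at the cradle's -x end. The two rollers are linked: they move out and in together, by the same amount. Two flat frames (48 mm) just fit under the rollers.
- frame_pale_mid (a point): Centre (half-way up) of the pale wooden frame: 160 (x) by 100 mm (y) outside, 24 mm high, rails 12 mm thick, open through. One middle bar across it along y, 14 mm wide in x, full height, runs through this centre; the windows either side of it are 61 (x) by 76 mm (y), so it can be gripped from above. 0.11 to 0.22 kg. Starts flat on the bench left or right of the cradle.
- frame_dark_mid (a point): Centre (half-way up) of the dark brown wooden frame; same shape, size, axes and mass range as the pale frame. Starts flat on the bench on the other side of the cradle.
- glue: Bystander: white glue bottle, 56 mm diameter, 150 mm high, orange cap; origin at the centre of its underside. Stands at the back of the bench.
- mallet: Bystander: hammer lying on the bench with a wooden handle, handle along its x; origin under its middle.
- comb: Bystander: slotted pale board 160 x 50 x 20 mm lying flat; origin at the centre of its underside.
- pins: Bystander: steel cup 72 mm diameter, 70 mm high; origin at the centre of its underside.
- brush: Bystander: glue brush lying on the bench along its x; origin under its middle.

How it is judged (in metres and radians):
On the way, in this order (a step that is already met when the one before it is completed fails the run):
1. the pale frame rests on the rollers between the guides, let go (z of frame_pale_mid in the frame of cradle_seat between 0.066 and 0.084 m and horizontal distance between frame_pale_mid and cradle_seat below 0.008 m and angle between the x axis of frame_pale_mid and the x axis of cradle_seat, either way round below 0.06 rad and angle between frame_pale_mid's own z axis and vertical below 0.12 rad and contact force between the fingers and frame_pale below 0.1 N and linear speed of frame_pale below 0.03 m/s), for 0.1 s.
2. the pale frame is pressed by the fingers while flat on the cradle's base, which takes more than 4 N from it (z of frame_pale_mid in the frame of cradle_seat between 0.009 and 0.015 m and horizontal distance between frame_pale_mid and cradle_seat below 0.008 m and angle between the x axis of frame_pale_mid and the x axis of cradle_seat, either way round below 0.06 rad and angle between frame_pale_mid's own z axis and vertical below 0.03 rad and contact force between the fingers and frame_pale above 2 N and contact force between frame_pale and cradle above 4 N), for 0.05 s.
3. the dark frame rests on the rollers above it, let go (z of frame_dark_mid in the frame of cradle_seat between 0.066 and 0.084 m and horizontal distance between frame_dark_mid and cradle_seat below 0.008 m and angle between the x axis of frame_dark_mid and the x axis of cradle_seat, either way round below 0.06 rad and angle between frame_dark_mid's own z axis and vertical below 0.12 rad and contact force between the fingers and frame_dark below 0.1 N and linear speed of frame_dark below 0.03 m/s), for 0.1 s.
4. the dark frame is pressed by the fingers while flat on the pale one, which takes more than 4 N from it (z of frame_dark_mid in the frame of cradle_seat between 0.033 and 0.039 m and horizontal distance between frame_dark_mid and cradle_seat below 0.008 m and angle between the x axis of frame_dark_mid and the x axis of cradle_seat, either way round below 0.06 rad and angle between frame_dark_mid's own z axis and vertical below 0.03 rad and contact force between the fingers and frame_dark above 2 N and contact force between frame_dark and frame_pale above 4 N), for 0.05 s.
At the end, for the whole second after the job is handed in: The pale frame lies flat on the cradle's base and the dark frame flat on it: each centre within 3 mm of its seated height and 8 mm of the cradle's centre line, tilted less than 0.03 rad, turned less than 0.06 rad, at rest. None of the five bystanders has moved more than 40 mm (z of frame_pale_mid in the frame of cradle_seat between 0.009 and 0.015 m and horizontal distance between each of frame_pale_mid, frame_dark_mid and cradle_seat below 0.008 m and angle between the x axis of each of frame_pale_mid, frame_dark_mid and the x axis of cradle_seat, either way round below 0.06 rad and angle between each of frame_pale_mid, frame_dark_mid's own z axis and vertical below 0.03 rad and z of frame_dark_mid in the frame of cradle_seat between 0.033 and 0.039 m and linear speed of each of frame_pale, frame_dark below 0.02 m/s); the robot touches nothing.
It fails at once if a bystander (bottle, hammer, board, cup or brush) is moved more than 40 mm (distance of any of glue, mallet, comb, pins, brush from where it was at the start of the episode above 0.04 m).
It also fails if it takes over 64 s, if anything falls off the work surface, if the arm or the gripper's body presses on something with over 40 N, if the wrist force passes 120 N, or if a joint passes its speed limit or range.

## Working session

There is one attempt and no reset: what is moved stays moved. The work goes in short steps, Python scripts to look and compute and a shell command to move; the robot and the scene stay as the last step left them, time stands still between calls to the robot, and variables do not carry over. Pictures are saved under pics/ and viewed, about 8 in all and at most 12, crops included, and the job is handed in when it is done.

```bash
ls; mkdir -p pics; python3 - <<'E'
from workcell import bot
import cv2
print(bot.get_obs())
ims=[]
for n in ["scene","side"]:
    c=bot.camera(n); cv2.imwrite(f"pics/{n}0.png",c["frame"][:,:,::-1]); print(n,c["mtx"],c["origin"],c["orientation"])
    for k in ["frame_pale_mid","frame_dark_mid","cradle","roller_far","roller_near","glue","mallet","comb","pins","brush"]:
        r=bot.cut_out(c,k)
        print(k,[(round(d["confidence"],2),d["box"]) for d in r[:2]])
E
```

```text
pics
{'time': 0.0, 'q': array([ 7.00164918e+01,  5.01236008e+00,  1.00339839e+01,  9.51001321e+01,
       -1.41075990e-03,  8.99973635e+01]), 'qd': array([-0.03218358,  0.02493182,  0.00837964, -0.14398744,  0.04850157,
        0.05159065]), 'joint_efforts': array([-2.89028038e-03, -5.20390964e+01,  4.64801073e+01,  1.63639878e-02,
       -1.55640428e-04,  2.16371539e-06]), 'ee_pos': array([0.18788859, 0.5166618 , 0.23056678]), 'tcp_rot': array([-9.00014071e+01,  7.85083214e-02,  7.00191283e+01]), 'wrist_force': array([ 0.60689213, -0.59464383, -0.31334885]), 'torque': array([-0.01423509, -0.02718153,  0.01480512]), 'opening': 0.08547158751505171}
scene [[380.96933122   0.         318.82053283]
 [  0.         380.96933122 195.98376616]
 [  0.           0.           1.        ]] [ 0.80500446 -0.3588442   0.79336155] [-149.77120451    0.24133185   28.31620506]
frame_pale_mid [(0.87, [115.2, 268.5, 214.1, 354.3])]
frame_dark_mid []
cradle [(0.76, [231.2, 121.1, 355.5, 224.2])]
roller_far [(0.72, [321.4, 165.6, 336.3, 179.0]), (0.71, [253.9, 142.1, 266.7, 160.8])]
roller_near [(0.44, [25
[... 277 characters left out ...]
    319.62475764]
 [  0.         419.10769275 199.73235475]
 [  0.           0.           1.        ]] [ 0.2486888  -0.7777009   0.76842793] [-130.01984107    1.2800764   -25.6489021 ]
frame_pale_mid [(0.76, [273.3, 299.2, 368.1, 376.0])]
frame_dark_mid [(0.76, [196.2, 145.5, 260.1, 180.4])]
cradle [(0.94, [222.5, 155.9, 336.8, 250.0])]
roller_far [(0.42, [298.7, 174.1, 310.9, 184.2])]
roller_near [(0.56, [241.4, 198.5, 250.9, 210.0])]
glue [(0.75, [322.5, 124.4, 347.3, 175.5])]
mallet [(0.69, [353.3, 271.1, 472.2, 315.7])]
comb [(0.93, [269.6, 142.3, 318.4, 160.1])]
pins [(0.68, [385.4, 206.3, 414.2, 245.4]), (0.31, [351.4, 268.9, 472.7, 316.5])]
brush [(0.94, [340.5, 183.1, 404.0, 204.4])]
```

View pics/scene0.png

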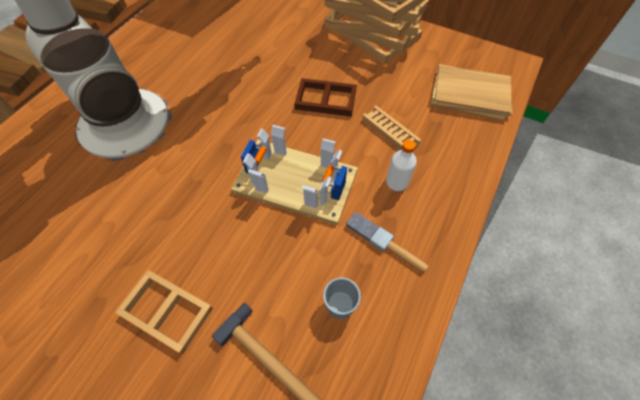

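View pics/side0.png

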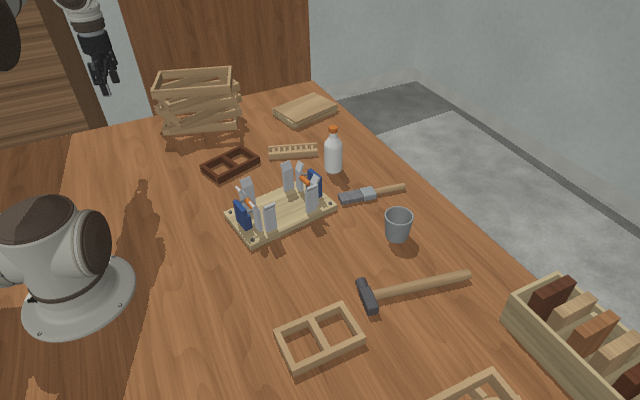

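The two views show the pale frame at scene (163,312), the cradle at (295,180) and the dark frame at (326,97). The hammer lies right beside the pale frame, and the comb is between the dark frame and the bottle.

```bash
cat > h.py <<'E'
import numpy as np, cv2
from scipy.spatial.transform import Rotation as R
from scipy.optimize import least_squares
from workcell import bot
def Rm(o): return R.from_euler('xyz',o,degrees=True).as_matrix()
def proj(c,P,fish=False):
    p=(np.atleast_2d(P)-c["origin"])@Rm(c["orientation"])
    K=c["mtx"]
    if fish:
        r=np.hypot(p[:,0],p[:,1])+1e-12; th=np.arctan2(r,p[:,2])
        u=p[:,:2]/r[:,None]*th[:,None]
    else: u=p[:,:2]/p[:,2:]
    return u*[K[0,0],K[1,1]]+[K[0,2],K[1,2]]
def plane(c,uv,z,fish=False):
    K=c["mtx"]; n=(np.atleast_2d(uv)-[K[0,2],K[1,2]])/[K[0,0],K[1,1]]
    if fish:
        th=np.hypot(n[:,0],n[:,1])+1e-12
        d=np.c_[n/th[:,None]*np.sin(th)[:,None],np.cos(th)]
    else: d=np.c_[n,np.ones(len(n))]
    d=d@Rm(c["orientation"]).T; o=np.array(c["origin"])
    return o+d*((z-o[2])/d[:,2])[:,None]
def rect(c,name,z,fish=False):
    r=bot.cut_out(c,name)
    if not r: return None
    ys,xs=np.nonzero(r[0]["region"])
    P=plane(c,np.c_[xs,ys],z,fish)[:,:2]*1000
    (x,y),(w,h),a=cv2.minAreaRect(P.astype(np.float32))
    if w<h: w,h,a=h,w,a+90
    a=(a+90)%180-90
    return np.round([x,y,w,h,a],1), r[0]["confidence"]
E
python3 - <<'E'
from h import *
cs={n:bot.camera(n) for n in ["scene","side"]}
for n,c in cs.items():
    for k in ["frame_pale_mid","frame_dark_mid"]: print(n,k,rect(c,k,0.02))
    for k,z in [("comb",.015),("glue",.07),("pins",.07),("mallet",.02),("brush",.01)]: print(n,k,rect(c,k,z))
cor={"scene":[(233,190),(330,218),(357,168),(270,146)],"side":[(225,211),(250,244),(337,207)]}
for n in cor: print(n,plane(cs[n],cor[n],.018).round(3))
E
```

```text
scene frame_pale_mid (array([ 4.385e+02, -3.419e+02,  1.712e+02,  1.026e+02,  2.000e-01]), 0.94)
scene frame_dark_mid (array([450.4, 327.1, 161.8, 123.2,  18.1]), 0.72)
scene comb (array([654. , 309. , 165.2,  66.5, -19.4]), 0.61)
scene glue (array([730.7, 179.8, 153.7,  57.2, -83.6]), 0.6)
scene pins (array([ 743.9, -164.1,   71.1,   68.3,   71.6]), 0.67)
scene mallet None
scene brush (array([774.1,   8.8, 201.6,  49.3,  -8.9]), 0.95)
side frame_pale_mid None
side frame_dark_mid (array([448.8, 324.5, 176.6, 134. ,  18.3]), 0.93)
side comb (array([652.2, 305.7, 160.2,  80.1, -19.7]), 0.88)
side glue (array([739.1, 185.2, 265.8,  55.1,  63.9]), 0.92)
side pins (array([ 722.4, -183.7,  130.8,   69.1,   44.8]), 0.88)
side mallet (array([ 675.7, -345. ,  264.5,  102.1,  -21. ]), 0.82)
side brush (array([774.4,   6.5, 207.7,  60.3,  -9.8]), 0.6)
scene [[ 0.4   -0.045  0.018]
 [ 0.638 -0.002  0.018]
 [ 0.633  0.152  0.018]
 [ 0.408  0.108  0.018]]
side [[ 0.371  0.11   0.018]
 [ 0.392 -0.04   0.018]
 [ 0.649 -0.014  0.018]]
```

```bash
cat >> h.py <<'E'
def go(x,y,z,yaw):
    o=bot.get_obs(); T=Rm(o["tcp_rot"])
    d=T.T@(np.array([x,y,z])-o["ee_pos"]*1000)
    W=R.from_euler('xyz',[-90,0,yaw],degrees=True).as_matrix()
    rv=R.from_matrix(T.T@W).as_rotvec()
    print("go",d.round(1),rv.round(4),"rows",max(np.linalg.norm(d)/50,np.degrees(np.linalg.norm(rv))/8.59).round(1))
E
python3 -c "
from h import *
go(500,50,300,10)"
```

```text
go [-332.1  -68.7 -452.8] [-0.      1.0475  0.    ] rows 11.3
```

```bash
python3 -m inch '[[[-332,-69,-453],[0,1.0475,0],85],[[-332,-69,-453],[0,1.0475,0],85],[[-332,-69,-453],[0,1.0475,0],85],[[-332,-69,-453],[0,1.0475,0],85],[[-332,-69,-453],[0,1.0475,0],85],[[-332,-69,-453],[0,1.0475,0],85],[[-332,-69,-453],[0,1.0475,0],85],[[-332,-69,-453],[0,1.0475,0],85],[[-332,-69,-453],[0,1.0475,0],85],[[-332,-69,-453],[0,1.0475,0],85],[[-332,-69,-453],[0,1.0475,0],85],[[-332,-69,-453],[0,1.0475,0],85],[[-332,-69,-453],[0,1.0475,0],85],[[-332,-69,-453],[0,1.0475,0],85],[[-332,-69,-453],[0,1.0475,0],85]]' && python3 - <<'E'
from h import *
c=bot.camera("wrist"); cv2.imwrite("pics/w1.png",c["frame"][:,:,::-1])
print(c["mtx"],c["origin"],c["orientation"])
go(438,-342,200,0)
E
```

```text
time: 3.4
ee_pos: [0.4996, 0.0511, 0.3003]
tcp_rot: [-90.0, 0.0, 10.1]
wrist_force: [0.1, 0.7, -0.4]
opening: 0.0853
[[309.70691629   0.         320.04423369]
 [  0.         309.70691629 200.00879361]
 [  0.           0.           1.        ]] [0.4853955  0.13044495 0.44375471] [1.61915166e+02 9.48701326e-03 1.01255808e+01]
go [-129.6  100.4 -376.4] [-2.000e-04  1.763e-01  1.000e-04] rows 8.2
```

View pics/w1.png

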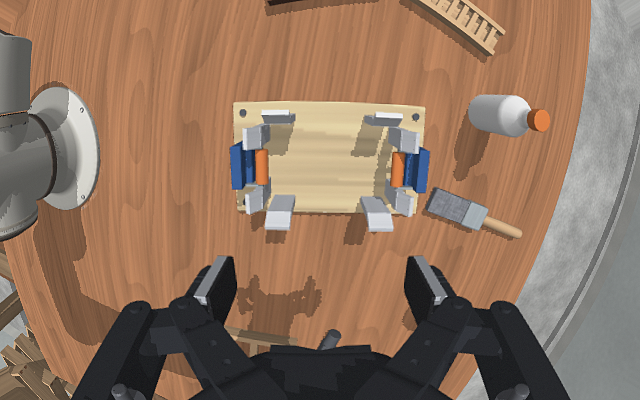

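The wrist view shows the cradle square to the camera. Base corners are about (233,101), (425,106), (238,213) and (418,213), and the orange rollers are at (261,167) and (398,170).

```bash
python3 - <<'E'
from h import *
c=bot.camera("wrist"); f=cv2.cvtColor(c["frame"],cv2.COLOR_RGB2HSV)
m=cv2.inRange(f,(5,170,150),(16,255,255)); m[:,:240]=0;m[:,420:]=0;m[:140]=0;m[200:]=0
n,l,s,ce=cv2.connectedComponentsWithStats(m)
i=np.argsort(-s[1:,4])[:2]+1; print(s[i],ce[i])
P=plane(c,ce[i],.0765,True); print(P.round(4),P.mean(0).round(4))
P=P[np.argsort(P[:,0])];d=P[1]-P[0];print("len",np.hypot(*d[:2]),np.degrees(np.arctan2(d[1],d[0])))
q=plane(c,[(233,101),(425,106)],.018,True);print(q.round(4))
d=q[1]-q[0];yaw=np.degrees(np.arctan2(d[1],d[0]));print(np.linalg.norm(d),yaw)
t=np.radians(yaw);print("centre from back edge",q.mean(0)[:2]+.08*np.array([np.sin(t),-np.cos(t)]))
q=plane(c,[(238,213),(418,213)],.018,True);print(q.round(4))
E
```

```text
[[255 150  13  34 364]
 [391 153  13  34 337]] [[261.1510989  166.58241758]
 [396.84272997 170.3115727 ]]
[[0.4279 0.0421 0.0765]
 [0.5933 0.0673 0.0765]] [0.5106 0.0547 0.0765]
len 0.16724393912998184 8.652877336917467
[[0.3656 0.1145 0.018 ]
 [0.6306 0.1564 0.018 ]]
0.26823818907876146 8.990979978241539
centre from back edge [0.51059103 0.05644339]
[[ 3.921e-01 -4.830e-02  1.800e-02]
 [ 6.600e-01 -6.000e-04  1.800e-02]]
```

```bash
python3 -m inch '[[[-130,100,-376],[0,0.176,0],85],[[-130,100,-376],[0,0.176,0],85],[[-130,100,-376],[0,0.176,0],85],[[-130,100,-376],[0,0.176,0],85],[[-130,100,-376],[0,0.176,0],85],[[-130,100,-376],[0,0.176,0],85],[[-130,100,-376],[0,0.176,0],85],[[-130,100,-376],[0,0.176,0],85],[[-130,100,-376],[0,0.176,0],85],[[-130,100,-376],[0,0.176,0],85],[[-130,100,-376],[0,0.176,0],85],[[-130,100,-376],[0,0.176,0],85]]' && python3 - <<'E'
from h import *
c=bot.camera("wrist"); cv2.imwrite("pics/w2.png",c["frame"][:,:,::-1])
print(rect(c,"frame_pale_mid",.02,True))
E
```

```text
time: 4.7
ee_pos: [0.4384, -0.3403, 0.2012]
tcp_rot: [-90.0, -0.1, 0.1]
wrist_force: [0.7, 0.5, 1.2]
opening: 0.085
(array([ 4.359e+02, -3.428e+02,  1.625e+02,  1.039e+02,  3.000e-01]), 0.6)
```

View pics/w2.png

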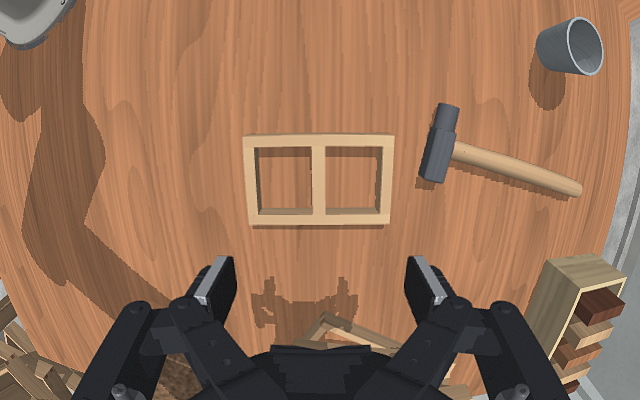

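The pale frame is clear of the hammer. The corners of its top face are about (243,136), (394,135), (392,223) and (250,223).

```bash
python3 - <<'E'
from h import *
c=bot.camera("wrist")
q=plane(c,[(243,136),(394,135),(391.5,222.5),(249.5,222.5)],.024,True);print(q.round(4),q.mean(0))
b=plane(c,[(312,146),(325,146),(313,208),(324,208)],.024,True);print(b.round(4))
go(437,-342,6,0.3)
E
```

```text
[[ 0.3569 -0.2941  0.024 ]
 [ 0.516  -0.2926  0.024 ]
 [ 0.5198 -0.3916  0.024 ]
 [ 0.3582 -0.392   0.024 ]] [ 0.43773039 -0.34255755  0.024     ]
[[ 0.4298 -0.3057  0.024 ]
 [ 0.4433 -0.3057  0.024 ]
 [ 0.4307 -0.3741  0.024 ]
 [ 0.4427 -0.3741  0.024 ]]
go [ -1.4 195.   -1.2] [ 0.0004 -0.0031  0.001 ] rows 3.9
```

```bash
python3 -m inch '[[[-1,50,-2],[0,-0.003,0],60],[[-1,100,-2],[0,-0.003,0],60],[[-1,150,-2],[0,-0.003,0],60],[[-1,180,-2],[0,-0.003,0],60],[[-1,196,-2],[0,-0.003,0],60],[[-1,196,-2],[0,-0.003,0],60],[[-1,196,-2],[0,-0.003,0],0],[[-1,196,-2],[0,-0.003,0],0],[[-1,196,-2],[0,-0.003,0],0],[[-1,196,-2],[0,-0.003,0],0],[[-1,196,-2],[0,-0.003,0],0],[[-1,196,-2],[0,-0.003,0],0],[[-1,196,-2],[0,-0.003,0],0]]' 50; python3 -c "
from h import *
go(437,-342,200,9)"
```

```text
time: 6.15
ee_pos: [0.4383, -0.3434, 0.0067]
tcp_rot: [-90.1, -0.2, 0.3]
wrist_force: [-0.4, 1.0, 6.6]
opening: 0.013
go [  -0.7 -193.3    1. ] [ 0.0022 -0.152   0.0032] rows 3.9
```

```bash
python3 -m inch '[[[0,-50,0],[0,0,0],0],[[0,-100,0],[0,0,0],0],[[0,-150,0],[0,0,0],0],[[0,-194,0],[0,-0.07,0],0],[[0,-194,0],[0,-0.152,0],0],[[0,-194,0],[0,-0.152,0],0]]'; python3 - <<'E'
from h import *
go(511,55.5,200,9.2)
E
```

```text
time: 6.75
ee_pos: [0.4382, -0.3434, 0.2024]
tcp_rot: [-90.3, -0.3, 9.1]
wrist_force: [-0.6, 0.2, -2.4]
opening: 0.0131
go [134.8   1.3 382.4] [ 0.0046 -0.0023  0.005 ] rows 8.1
```

```bash
python3 -m inch '[[[135,0,382],[0,0,0],0],[[135,0,382],[0,0,0],0],[[135,0,382],[0,0,0],0],[[135,0,382],[0,0,0],0],[[135,0,382],[0,0,0],0],[[135,0,382],[0,0,0],0],[[135,0,382],[0,0,0],0],[[135,0,382],[0,0,0],0],[[135,0,382],[0,0,0],0],[[135,0,382],[0,0,0],0],[[135,0,382],[0,0,0],0],[[135,0,382],[0,0,0],0],[[135,0,382],[0,0,0],0]]'; python3 - <<'E'
from h import *
c=bot.camera("wrist"); cv2.imwrite("pics/w3.png",cv2.resize(c["frame"][60:320,170:490,::-1],None,fx=2.3,fy=2.3))
print(c["origin"],c["orientation"]); go(511,55.5,100,9.2)
E
```

```text
time: 8.05
ee_pos: [0.5111, 0.0538, 0.2013]
tcp_rot: [-90.3, -0.3, 8.9]
wrist_force: [0.2, 0.2, -1.4]
opening: 0.0128
[0.49771862 0.13394373 0.34426837] [161.6356507   -0.26930489   8.98129375]
go [ -0.5 101.3   2. ] [ 0.0046 -0.0044  0.005 ] rows 2.0
```

View pics/w3.png

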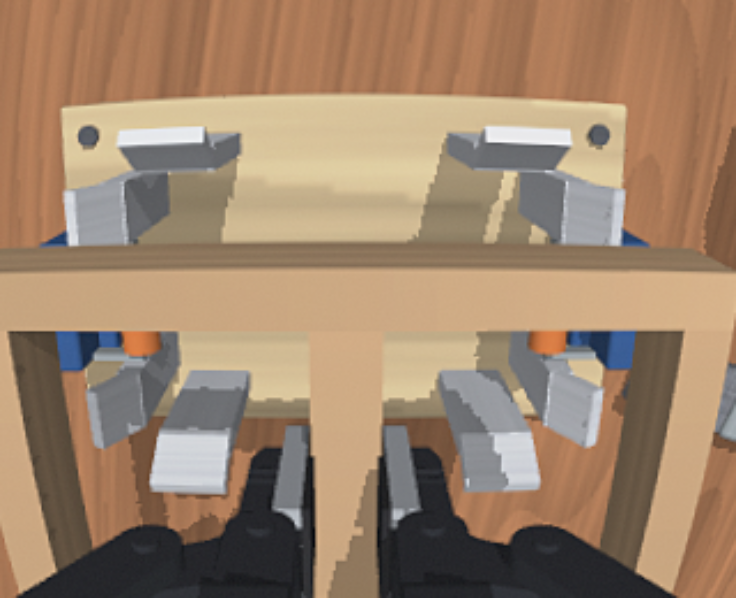

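The close view shows the frame held level over the cradle. The back corners of the base are at crop (62,107) and (626,106), with the screws at (88,136) and (598,135). The frame's inner back edge runs along crop y≈331.

```bash
python3 - <<'E'
from h import *
c=bot.camera("wrist"); f=lambda L:np.array(L)/2.3+[170,60]-0.25
def rep(n,L,z,off):
    q=plane(c,f(L),z,True)[:,:2]*1000; d=q[1]-q[0]; t=np.arctan2(d[1],d[0]); m=q.mean(0)
    print(n,q.round(1).tolist(),"len",np.linalg.norm(d).round(1),"yaw",np.degrees(t).round(2),"centre",(m+off*np.array([np.sin(t),-np.cos(t)])).round(1))
rep("base back",[(62,107),(626,105)],.018,80)
rep("screws",[(88,136),(598,135)],.019,0)
for a,b in [((122,132),(566,132))]: rep("guide tops back",[a,b],.107,0)
rep("guide tops front",[(151,488),(539,488)],.107,0)
rep("rollers end in view",[(142,354),(548,354)],.0735,0)
rep("frame window",[(10,331),(683,331)],.2186,38)
rep("bar",[(310,331),(384,331)],.2186,38)
E
```

```text
base back [[366.4, 112.9], [630.9, 155.6]] len 267.8 yaw 9.17 centre [511.4  55.3]
screws [[381.7, 100.4], [619.2, 138.2]] len 240.5 yaw 9.06 centre [500.5 119.3]
guide tops back [[425.4, 112.1], [574.6, 135.6]] len 151.1 yaw 8.96 centre [500.  123.9]
guide tops front [[445.4, -24.1], [598.4, -0.4]] len 154.8 yaw 8.83 centre [521.9 -12.3]
rollers end in view [[431.2, 18.7], [599.0, 44.9]] len 169.9 yaw 8.89 centre [515.1  31.8]
frame window [[438.3, 80.7], [572.7, 101.8]] len 136.0 yaw 8.9 centre [511.4  53.7]
bar [[498.5, 90.3], [512.2, 92.4]] len 13.8 yaw 8.9 centre [511.2  53.8]
```

```bash
python3 -m inch '[[[-0.5,30,2],[0.0046,-0.002,0.005],0],[[-0.5,60,2],[0.0046,-0.002,0.005],0],[[-0.5,85,2],[0.0046,-0.002,0.005],0],[[-0.5,100,2],[0.0046,-0.002,0.005],0],[[-0.5,105,2],[0.0046,-0.002,0.005],0],[[-0.5,109,2],[0.0046,-0.002,0.005],0],[[-0.5,112,2],[0.0046,-0.002,0.005],0],[[-0.5,112,2],[0.0046,-0.002,0.005],0]]'
```

```text
time: 8.95
ee_pos: [0.5114, 0.0556, 0.0899]
tcp_rot: [-90.0, -0.1, 9.1]
wrist_force: [-0.2, 0.4, -0.8]
opening: 0.0126
```

```bash
python3 -m inch '[[[0,2,0],[0,0,0],0],[[0,3,0],[0,0,0],0],[[0,3,0],[0,0,0],0],[[0,3,0],[0,0,0],45],[[0,3,0],[0,0,0],45],[[0,3,0],[0,0,0],45],[[0,3,0],[0,0,0],45],[[0,-20,0],[0,0,0],45],[[0,-60,0],[0,0,0],45],[[0,-60,0],[0,0,0],0],[[0,-60,0],[0,0,0],0],[[0,-60,0],[0,0,0],0],[[0,-60,0],[0,0,0],0],[[0,-60,0],[0,0,0],0]]'; python3 - <<'E'
from h import *
c=bot.camera("wrist"); cv2.imwrite("pics/w4.png",cv2.resize(c["frame"][60:320,170:490,::-1],None,fx=2.3,fy=2.3))
print(rect(c,"frame_pale_mid",.104,True))
go(511.3,55.5,108,9)
E
```

```text
time: 10.35
ee_pos: [0.511, 0.0556, 0.149]
tcp_rot: [-90.0, 0.0, 9.1]
wrist_force: [0.2, -0.2, 0.2]
opening: 0.0003
(array([511.1,  57.1, 162.1, 104.6,   8.9]), 0.79)
go [ 0.2 41.4 -0.1] [-0.      0.0013  0.0001] rows 0.8
```

View pics/w4.png

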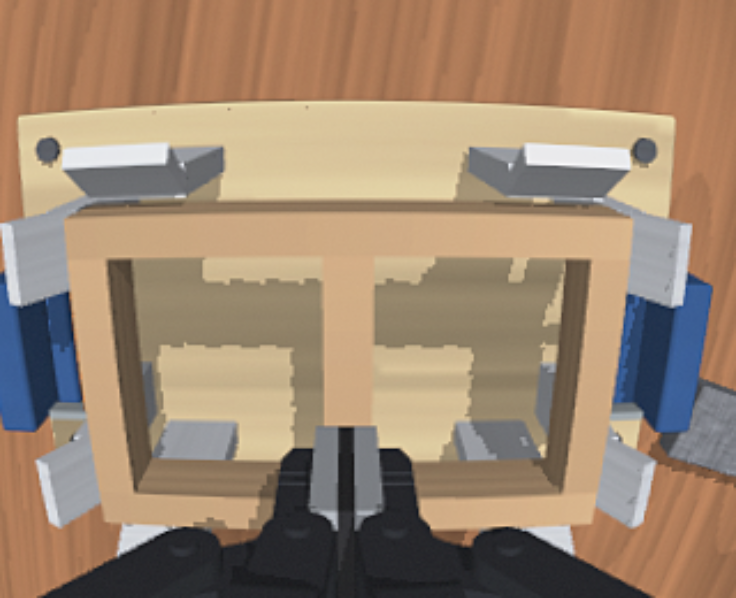

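The frame rests level on the rollers between all four guides, covering the rollers, with the closed fingers over its middle bar. Pressing now.

```bash
python3 -m inch '[[[0,20,0],[0,0,0],0],[[0,41,0],[0,0,0],0],[[0,46,0],[0,0,0],0],[[0,51,0],[0,0,0],0],[[0,56,0],[0,0,0],0],[[0,61,0],[0,0,0],0],[[0,66,0],[0,0,0],0],[[0,71,0],[0,0,0],0],[[0,76,0],[0,0,0],0],[[0,81,0],[0,0,0],0],[[0,86,0],[0,0,0],0],[[0,91,0],[0,0,0],0],[[0,96,0],[0,0,0],0],[[0,100,0],[0,0,0],0],[[0,104,0],[0,0,0],0],[[0,104,0],[0,0,0],0]]'
```

```text
time: 12.05
ee_pos: [0.5108, 0.0556, 0.0447]
tcp_rot: [-90.0, 0.0, 9.1]
wrist_force: [-0.0, 0.3, -1.0]
opening: -0.0001
```

```bash
python3 -m inch '[[[0,2,0],[0,0,0],0],[[0,3,0],[0,0,0],0],[[0,4,0],[0,0,0],0],[[0,5,0],[0,0,0],0],[[0,5,0],[0,0,0],0]]'
```

```text
time: 12.55
ee_pos: [0.511, 0.0556, 0.042]
tcp_rot: [-90.0, -0.0, 9.1]
wrist_force: [-8.7, -0.4, 18.9]
opening: 0.0002
```

Contact at 42.0 mm, exactly the seated height of the bar top, with 19 N. I'll hold briefly, retract and look.

```bash
python3 -m inch '[[[0,1.5,0],[0,0,0],0],[[0,1.5,0],[0,0,0],0],[[0,-40,0],[0,0,0],0],[[0,-90,0],[0,0,0],0],[[0,-140,0],[0,0,0],0],[[0,-160,0],[0,0,0],60],[[0,-160,0],[0,0,0],60]]'; python3 - <<'E'
from h import *
c=bot.camera("wrist"); print(rect(c,"frame_pale_mid",.042,True)); cv2.imwrite("pics/w5.png",cv2.resize(c["frame"][60:320,170:490,::-1],None,fx=2,fy=2))
s=bot.camera("scene"); print(rect(s,"frame_dark_mid",.02))
go(452,324,200,18.2)
E
```

```text
time: 13.25
ee_pos: [0.5123, 0.0557, 0.2059]
tcp_rot: [-90.0, -0.4, 9.1]
wrist_force: [0.8, -0.1, -0.2]
opening: 0.0279
(array([512.3,  57.3, 162.1, 102.8,   9. ]), 0.86)
(array([458.4, 330. , 146.7, 123.8,  18.6]), 0.75)
go [-15.2   0.5 274.3] [-0.0002 -0.1592 -0.0015] rows 5.5
```

View pics/w5.png

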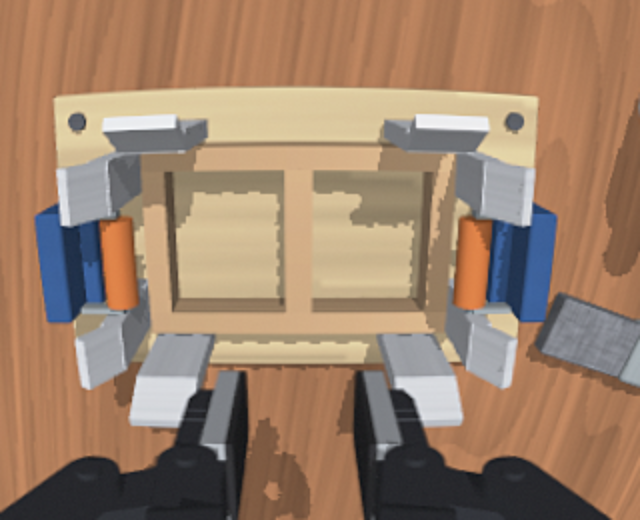

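The pale frame lies flat on the base below the re-extended orange rollers, at crop (118,262) and (473,262). On to the dark frame.

```bash
python3 -m inch '[[[-15,0,274],[0,-0.159,0],60],[[-15,0,274],[0,-0.159,0],60],[[-15,0,274],[0,-0.159,0],60],[[-15,0,274],[0,-0.159,0],60],[[-15,0,274],[0,-0.159,0],60],[[-15,0,274],[0,-0.159,0],60],[[-15,0,274],[0,-0.159,0],60],[[-15,0,274],[0,-0.159,0],60],[[-15,0,274],[0,-0.159,0],60]]'; python3 - <<'E'
from h import *
c=bot.camera("wrist"); print(rect(c,"frame_dark_mid",.02,True)); cv2.imwrite("pics/w6.png",cv2.resize(c["frame"][60:320,170:490,::-1],None,fx=2.3,fy=2.3))
E
```

```text
time: 14.35
ee_pos: [0.4524, 0.3227, 0.1998]
tcp_rot: [-90.0, 0.2, 18.1]
wrist_force: [-0.4, -0.7, 1.3]
opening: 0.0602
(array([449.7, 332.9, 162.7, 103.6,  18.8]), 0.67)
```

View pics/w6.png

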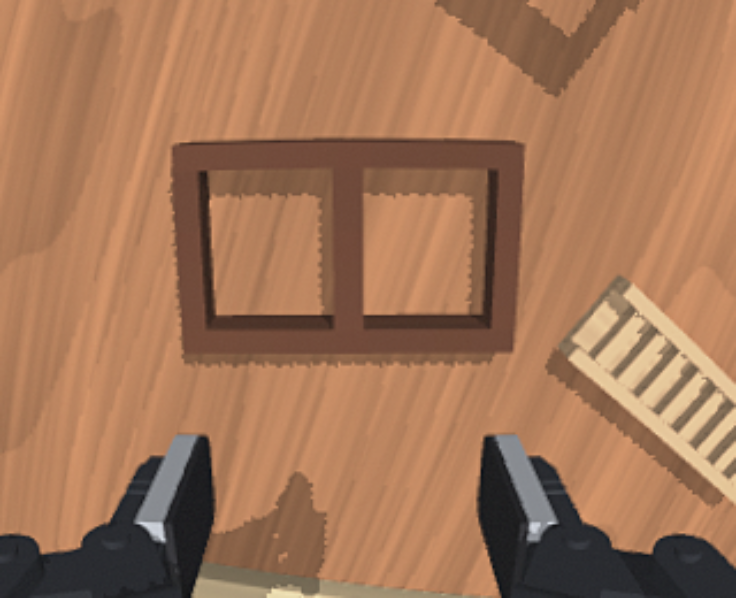

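The dark frame is square to the gripper. Its top corners are at crop (175,147), (523,146), (512,352) and (185,354), and the comb is well clear.

```bash
python3 - <<'E'
from h import *
c=bot.camera("wrist"); f=lambda L:np.array(L)/2.3+[170,60]-0.25
q=plane(c,f([(175,147),(523,146),(512,352),(185,354)]),.024,True)*1000
print(q.round(1),q.mean(0).round(1),np.linalg.norm(np.roll(q,-1,0)-q,axis=1).round(1))
m=(q[1]+q[2]-q[0]-q[3]);yaw=np.degrees(np.arctan2(m[1],m[0]));print(yaw)
x,y,_=q.mean(0);go(x,y,6,yaw)
E
```

```text
[[360.1 355.3  24. ]
 [510.  405.1  24. ]
 [541.6 310.8  24. ]
 [390.3 260.1  24. ]] [450.5 332.8  24. ] [158.   99.4 159.5 100. ]
18.460567847191932
go [  1.4 194.5  10.2] [-0.0003 -0.0063 -0.0015] rows 3.9
```

```bash
python3 -m inch '[[[1.4,50,10],[0,-0.006,0],60],[[1.4,100,10],[0,-0.006,0],60],[[1.4,150,10],[0,-0.006,0],60],[[1.4,180,10],[0,-0.006,0],60],[[1.4,194.5,10],[0,-0.006,0],60],[[1.4,194.5,10],[0,-0.006,0],60],[[1.4,194.5,10],[0,-0.006,0],0],[[1.4,194.5,10],[0,-0.006,0],0],[[1.4,194.5,10],[0,-0.006,0],0],[[1.4,194.5,10],[0,-0.006,0],0],[[1.4,194.5,10],[0,-0.006,0],0],[[1.4,194.5,10],[0,-0.006,0],0],[[1.4,194.5,10],[0,-0.006,0],0]]' 50; python3 -m inch '[[[0,-50,0],[0,0,0],0],[[0,-100,0],[0,0,0],0],[[0,-150,0],[0,0,0],0],[[0,-194,0],[0,0.08,0],0],[[0,-194,0],[0,0.165,0],0],[[0,-194,0],[0,0.165,0],0],[[0,-194,0],[0,0.165,0],0]]'; python3 -c "
from h import *
go(511,55.5,200,9)"
```

```text
time: 15.8
ee_pos: [0.4516, 0.3333, 0.0078]
tcp_rot: [-89.9, -0.1, 18.4]
wrist_force: [-0.5, -1.4, 8.2]
opening: 0.0128
time: 16.5
ee_pos: [0.4511, 0.3328, 0.2011]
tcp_rot: [-90.0, -0.0, 9.1]
wrist_force: [-0.1, -0.0, -1.7]
opening: 0.0129
go [  15.1    0.9 -283.3] [-0.0008  0.0022  0.0002] rows 5.7
```

```bash
python3 -m inch '[[[15,1,-283],[0,0.002,0],0],[[15,1,-283],[0,0.002,0],0],[[15,1,-283],[0,0.002,0],0],[[15,1,-283],[0,0.002,0],0],[[15,1,-283],[0,0.002,0],0],[[15,1,-283],[0,0.002,0],0],[[15,1,-283],[0,0.002,0],0],[[15,1,-283],[0,0.002,0],0],[[15,1,-283],[0,0.002,0],0],[[15,1,-283],[0,0.002,0],0]]'; python3 - <<'E'
from h import *
c=bot.camera("wrist"); cv2.imwrite("pics/w7.png",cv2.resize(c["frame"][60:320,170:490,::-1],None,fx=2.3,fy=2.3))
go(511,55.5,100,9)
E
```

```text
time: 17.5
ee_pos: [0.5105, 0.0568, 0.1995]
tcp_rot: [-89.9, 0.0, 9.1]
wrist_force: [-0.9, -0.4, -0.3]
opening: 0.0129
go [ 0.2 99.7 -1.5] [-0.0009  0.0024 -0.0002] rows 2.0
```

View pics/w7.png

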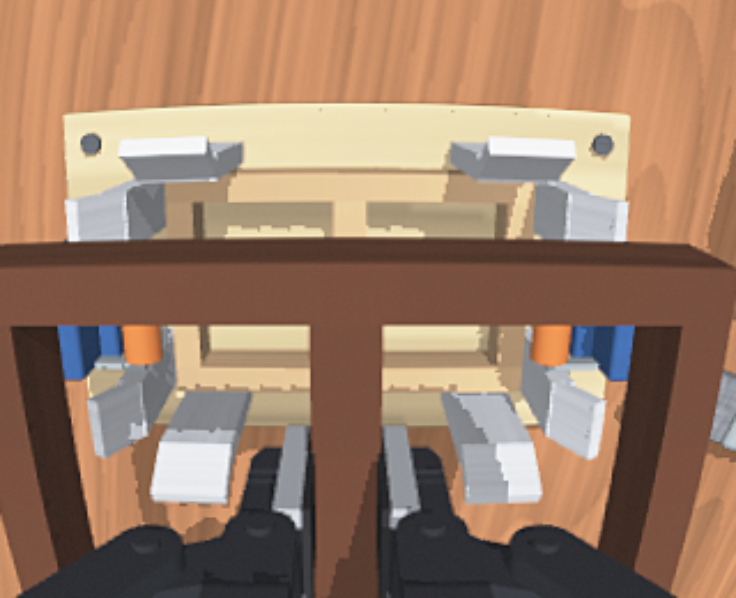

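The dark frame hangs level over the cradle, with its inner back edge at crop y≈325, from (12,325) to (681,325). The cradle is unchanged.

```bash
python3 - <<'E'
from h import *
c=bot.camera("wrist"); f=lambda L:np.array(L)/2.3+[170,60]-0.25
zt=bot.get_obs()["ee_pos"][2]-.0075+.024
for n,L in [("win",[(12,325),(681,325)]),("bar",[(311,325),(383,325)])]:
    q=plane(c,f(L),zt,True)[:,:2]*1000; d=q[1]-q[0]; t=np.arctan2(d[1],d[0])
    print(n,np.linalg.norm(d).round(1),np.degrees(t).round(2),(q.mean(0)+38*np.array([np.sin(t),-np.cos(t)])).round(1))
E
```

```text
win 135.6 9.19 [510.6  57.4]
bar 13.5 9.19 [510.6  57.5]
```

```bash
python3 -m inch '[[[0.2,30,-2],[0,0.002,0],0],[[0.2,60,-2],[0,0.002,0],0],[[0.2,85,-2],[0,0.002,0],0],[[0.2,98,-2],[0,0.002,0],0],[[0.2,103,-2],[0,0.002,0],0],[[0.2,107,-2],[0,0.002,0],0],[[0.2,110,-2],[0,0.002,0],0],[[0.2,111.5,-2],[0,0.002,0],0],[[0.2,111.5,-2],[0,0.002,0],0]]'
```

```text
time: 18.5
ee_pos: [0.5114, 0.0549, 0.0887]
tcp_rot: [-90.0, -0.0, 9.0]
wrist_force: [-0.1, -0.0, -1.1]
opening: 0.013
```

```bash
python3 -m inch '[[[0,1,0],[0,0,0],0],[[0,1,0],[0,0,0],0],[[0,1,0],[0,0,0],45],[[0,1,0],[0,0,0],45],[[0,1,0],[0,0,0],45],[[0,1,0],[0,0,0],45],[[0,-20,0],[0,0,0],45],[[0,-60,0],[0,0,0],45],[[0,-60,0],[0,0,0],0],[[0,-60,0],[0,0,0],0],[[0,-60,0],[0,0,0],0],[[0,-60,0],[0,0,0],0],[[0,-60,0],[0,0,0],0]]'; python3 - <<'E'
from h import *
c=bot.camera("wrist"); cv2.imwrite("pics/w8.png",cv2.resize(c["frame"][60:320,170:490,::-1],None,fx=2,fy=2))
print(rect(c,"frame_dark_mid",.104,True))
go(511.3,55.5,108,9)
E
```

```text
time: 19.8
ee_pos: [0.511, 0.0548, 0.1478]
tcp_rot: [-90.0, 0.0, 9.0]
wrist_force: [-0.6, -0.5, 1.1]
opening: 0.0
(array([511.2,  56.9, 161.5, 104.2,   9.1]), 0.65)
go [ 0.3 40.1  0.6] [-0.0009  0.0002 -0.0002] rows 0.8
```

View pics/w8.png

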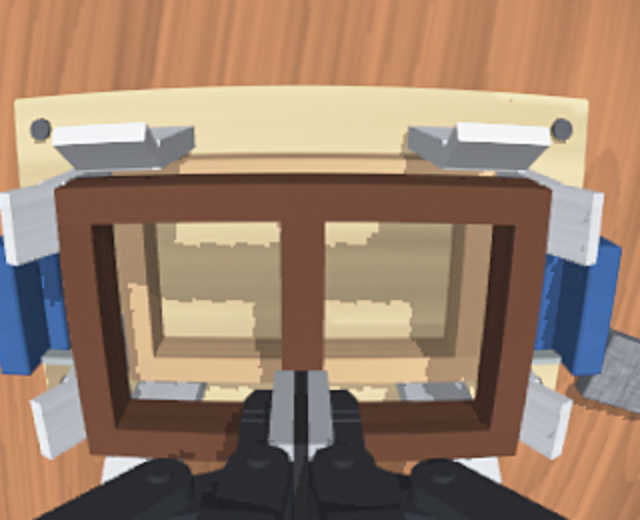

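The dark frame rests level on the rollers, with the fingers over its bar at crop (300,400). Pressing to a bar top of about 66 mm.

```bash
python3 -m inch '[[[0,20,0.5],[0,0,0],0],[[0,40,0.5],[0,0,0],0],[[0,45,0.5],[0,0,0],0],[[0,50,0.5],[0,0,0],0],[[0,55,0.5],[0,0,0],0],[[0,60,0.5],[0,0,0],0],[[0,65,0.5],[0,0,0],0],[[0,70,0.5],[0,0,0],0],[[0,75,0.5],[0,0,0],0],[[0,79,0.5],[0,0,0],0],[[0,82,0.5],[0,0,0],0],[[0,84,0.5],[0,0,0],0],[[0,84.5,0.5],[0,0,0],0],[[0,84.5,0.5],[0,0,0],0]]'
```

```text
time: 21.3
ee_pos: [0.5109, 0.0554, 0.0659]
tcp_rot: [-90.0, -0.1, 9.0]
wrist_force: [-8.5, -1.0, 23.3]
opening: 0.0001
```

Solid at 65.9 mm with 23 N, as expected. Retracting and checking.

```bash
python3 -m inch '[[[0,1,0],[0,0,0],0],[[0,1,0],[0,0,0],0],[[0,-40,0],[0,0,0],0],[[0,-90,0],[0,0,0],0],[[0,-140,0],[0,0,0],0],[[0,-140,0],[0,0,0],0],[[0,-140,0],[0,0,0],0]]'; python3 - <<'E'
from h import *
c=bot.camera("wrist"); cv2.imwrite("pics/w9.png",cv2.resize(c["frame"][60:320,170:490,::-1],None,fx=2,fy=2))
print(rect(c,"frame_dark_mid",.066,True))
s=bot.camera("side"); s2=bot.camera("scene")
for k in ["comb","glue","pins","mallet","brush"]: print(k,[[d["box"] for d in bot.cut_out(p,k)[:1]] for p in (s2,s)])
E
```

```text
time: 22.0
ee_pos: [0.5111, 0.0553, 0.2064]
tcp_rot: [-90.0, -0.1, 9.0]
wrist_force: [0.2, 0.3, -1.4]
opening: 0.0001
(array([509.3,  56.8, 160.3, 102.4,   8.9]), 0.89)
comb [[[362.0, 107.5, 420.1, 148.1]], [[267.4, 145.2, 320.7, 157.2]]]
glue [[[385.2, 139.4, 415.3, 190.8]], []]
pins [[[321.2, 273.0, 359.9, 315.7]], [[384.5, 207.2, 416.8, 244.3]]]
mallet [[[208.6, 304.7, 320.9, 400.0]], [[353.6, 270.2, 472.7, 314.0]]]
brush [[[346.3, 212.4, 429.4, 268.9]], [[339.9, 184.0, 405.1, 204.9]]]
```

View pics/w9.png

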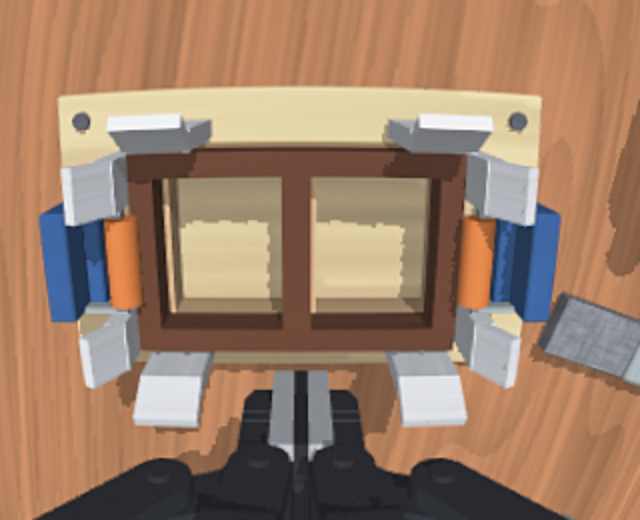

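Both frames are flat, and both rollers have sprung back over the dark one, at crop (122,262) and (477,262). The bystanders have not moved.

```bash
python3 -c "
from workcell import bot
print(bot.job_done())"
```

```text
the job is handed in; nothing more can be done
None
```

Both frames are in the cradle, pale at the bottom and dark on top. I handed the job in at about 22 s; no verdict was reported. I laid each frame on the rollers, let go of it, and pressed it down on its middle bar with closed fingers.

- **Pressing:** The pale frame stopped solid with its bar top at 42.0 mm under about 19 N. The dark one stopped at 65.9 mm under about 23 N. The expected heights were 42 and 66 mm.
- **Final position:** The last wrist picture puts the dark frame about 2 mm from the cradle's centre and within 0.2° of its direction. Both rollers had sprung back over it and the gripper was clear, about 14 cm above. The pale frame measured about 2 mm off centre just after its own press.
- **Bystanders:** The comb, cup, hammer and brush were at their starting places in both fixed cameras, to within about 3–4 pixels.
- **Missed detection:** The side camera did not find the glue bottle in the last check, but the scene camera showed it unmoved.

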